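# Lock the press's air filter and turn the air on

## Task

The seam press's air filter has a fresh cartridge. Turn the lock collar on the leaning filter canister clockwise, fully home to its locked mark, and only after that turn the ball knob of the air valve anticlockwise, fully home to its open mark. Do not shift the loose things on the bench, and let go of everything when you are done.

Things in the scene. Friction and masses are not known exactly. Their poses are not given: they have to be found in the camera images.
- collar_grip (a point): Lock collar of the air filter: a ribbed black ring 63 mm across, 40 mm high, captive on the top end of the leaning canister. The point lies on its axis, 24 mm above its underside, 16 mm below its top face, 215 mm above the table. z is the collar's axis, pointing up and out, 29 degrees from vertical; x and y turn with the collar. An aluminium strip on its top edge and side is its pointer.
- collar (a joint): Turn of the collar, rad: 0 with its pointer at the thin short open mark, 2.4 at the broad long locked mark. Grows clockwise, looking down on its top face. Solid stops at both ends. Stiff, about 0.45 N m all the way (7 N at each finger): needs a firm grip. It stays where it is left.
- filter: Air filter on a fixed stand. Origin on the table right below the collar's point; the canister leans to this body's -x (towards the robot), the stand reaches 130 mm to +x, 110 mm wide. The cap inside the collar, 42 mm across, stands 7 mm above the collar's top and bears the open mark and, on its +x (uphill) side, the locked mark. The head below the collar is 60 mm across, with two 12 mm pipe stubs.
- hoop_bar (a point): Middle of the top bar of the filter's fixed steel guard hoop, a bar 12 mm thick and 96 mm long, level, 430 mm above the table, nearly straight above the collar. From its ends the two legs slope down and back to 105 mm behind the collar's point at 270 mm height, then straight down to the stand. The hoop blocks the way straight down; along the collar's own axis 94 mm are free up to the bar and the legs.
- knob_ball (a point): Centre of the valve's ball knob: a smooth black ball 56 mm in diameter on an upright 20 mm stem, centre 122 mm above the table. It slips unless gripped across its widest part. z is upright and is the turning axis; x and y turn with the knob. A 72 mm disc, 64 to 70 mm below the centre, turns with the ball and carries an aluminium pointer strip.
- knob (a joint): Turn of the ball knob, rad: 0 closed (pointer at the thin short bar), 1.57 open (pointer at the broad long bar). Grows anticlockwise seen from above. Solid stops at both ends. Needs about 0.15 N m and stays where it is left.
- valve: Air valve on a fixed 110 mm square foot plate, origin on the table below the ball. Its 100 mm round flange, 52 mm above the table, bears the two marks around the knob's disc: closed on this body's -y side, open on its +x side.
- taperoll: Bystander, loose: clear ring-shaped roll of seam tape lying flat, 90 mm across, 25 mm high (origin under its centre)
- clapper: Bystander, loose: wooden pressing block 150 x 50 x 35 mm lying flat (origin under its centre)
- brush: Bystander, loose: hand brush lying flat
- spray: Bystander, loose: white plastic bottle standing, 60 mm across, 150 mm high (origin under its centre)
- iron: Bystander, loose: white hand iron on its sole, 190 x 85 mm, 96 mm high with its handle (origin under its centre)
- spool: Bystander, loose: wooden thread spool standing, 56 mm across, 87 mm high (origin under its centre)
Mind the look-alikes: they are no part of the job. Leave any green, red or turquoise look-alike of the valve alone.

How it is judged:
On the way, in this order (a step that is already met when the one before it is completed fails the run):
1. the collar is turned home to its locked mark while the valve is still closed (value of joint collar above 2.28 rad and value of joint knob below 0.4 rad), for 0.2 s.
2. the ball knob is turned home to its open mark, the collar still locked (value of joint knob above 1.42 rad and value of joint collar above 2.28 rad), for 0.2 s.
At the end, for the whole second after the job is handed in: The collar stands at its locked mark (turn above 2.28 of 2.4 rad), the valve knob at its open mark (above 1.42 of 1.57 rad), and the loose things are at rest within 30 mm of where they were (all of step 2 and linear speed of each of taperoll, clapper, brush, spray, iron, spool below 0.02 m/s); the robot touches nothing.
It fails at once if the valve is opened (beyond 0.4 rad) before the collar is locked (value of joint knob above 0.4 rad and value of joint collar below 2.2 rad).
It fails at once if a loose bystander is moved more than 30 mm (distance of any of taperoll, clapper, brush, spray, iron, spool from where it was at the start of the episode above 0.03 m).
It also fails if it takes over 72 s, if anything falls off the work surface, if the arm or the gripper's body presses on something with over 40 N, if the wrist force passes 120 N, or if a joint passes its speed limit or range.

## Robot

A 6-joint arm with a two-finger parallel gripper is mounted at the origin on the work surface. World frame = base frame: x ahead of the robot, y to its left, z up, the work surface at z = 0. Lengths are in m, angles in rad, forces in N, time in s.
With the tool pointing down it reaches from about 0.35 to 0.775 m from the base axis. Payload 7.3 kg.
Tool frame: the origin (TCP) lies at the very end of the fingers, on their centre line; the grasp point (between the pads) lies 19 mm behind it; z points along the fingers, x is the direction in which the jaws open and shut, and the axes are right-handed (so a half turn about z gives the same grasp; the last joint's range is limited). The gripper opens to 92 mm and grips with 3 to 60 N. Pads are 19 mm wide; open, the fingers measure 130 mm over their backs; the gripper's body (75 mm by 190 mm) begins 47 mm behind the grasp point.
Start: joints at [1.026, 0.342, 1.524, -0, 1.275, -0.146], TCP at [0.204, 0.484, 0.227] pointing down, gripper open.
Joint ranges: [-2.53, 2.53], [-0.77, 2.02], [0.04, 2.7], [-1, 4.14], [0.28, 2.66], [-3.11, 3.11]. Speed limits (rad/s): [2.57, 2.57, 3.14, 3.14, 3.14, 3.14].

## Interface

Orientations are given as [roll, pitch, yaw] about the fixed x, y, z axes, in that order (R = Rz(yaw) Ry(pitch) Rx(roll)).
In Python, from cell import robot, read_camera, nets gives the robot as it stands. The module is installed in compiled form; this text tells all that it offers.
- The arm moves only by the tool carry_out, never from a script. Its arguments are lists of equal length, an entry for each row: "translation": the shift along the tool's x, y, z in m, a list of three; "turn": the turn, a rotation vector about the tool's x, y, z in rad, a list of three; "gripper": the gripper's target within -1 to 1 (shut at 1, half-way at 0, fully open at -1). A call has 1 to 10 rows; each row shifts and turns the commanded pose from where the row before left it, along the tool's axes as they then stand; what a row does not reach is not made up. A row lasts 1/10 s, in which the tool goes at most 50 mm and 8.59 degrees, less where a joint would pass 70% of its speed; a pose out of reach is approached as far as the arm can. A call with a gripper value outside its range is refused whole. The fingers move at their own pace and stop on an object; "squeeze" is the grip in N (left out, the last holds). Time passes only in rows, so rows that do not move let the fingers close. It gives the time, the measured TCP pose, the force and the opening at its end, in the units of the state.
- robot.observe(): the state, without advancing time (a new reading comes with each control period).
- read_camera(name): name is "scene" or "side" or "wrist"; returns a dict with "img" (400x640x3 uint8, red, green, blue), "fx", "fy", "cx", "cy" (pixels), "distortion" ([k1, k2, p1, p2, k3] as OpenCV has them; the pictures are not rectified), "world_from_camera" (4x4, takes a point from camera to world coordinates). Camera axes: x right, y down, z forward; pixel columns grow to the right and rows downward; lengths in m; the calibration is good to about 2 mm. A picture is of the moment at which its call begins. There is no depth.
- robot.hand_in(): hands the job in, once; it reports no verdict.
Trained networks look in a picture, given as the dict that the camera call returned (one of the last four; its "shot" number tells which), for a name from the list of things; names that differ only in an ending like _2 or _b are one class to them, and where a whole thing is asked for, a point or a joint stands for the part that bears it (a point fixed in the world has none). Each returns a list of dicts, best first, with "score" (0 to 1); they miss things now and then, are a little off and sometimes report something else, mostly with a low value. They report only what shows in the picture. A call takes as long as a camera call. They do not tell look-alikes from the thing itself.
- nets.regions_of(picture, name): "region" (400x640 bool, what is visible of it) and "pixel" ([column, row] in pixels, amid what is visible of it).
- nets.tip_of(picture, name): "pixel" ([column, row] in pixels: a listed point, or the origin of a listed thing).
The state is a dict: "time": time; "qpos": joint angles; "qvel": joint speeds; "joint_efforts": joint torques, N m; "tool_pos": TCP position; "tool_rot": TCP orientation; "contact_force": force on the tool from outside, world axes, zero at the start; "torque": the same for the moment, N m; "opening": finger opening in m.
Only numpy, scipy, OpenCV 4.12 (cv2) and the standard library are available. Lean on these libraries where they do the work, as an engineer would, in place of code of your own. Each camera call takes 0.05 s, during which the arm holds its last target. There are 200 camera calls.

## Working session

There is one attempt and no reset: what is moved stays moved. The work goes in short steps, Python scripts to look and compute and a tool call to move; the robot and the scene stay as the last step left them, time stands still between calls to the robot, and variables do not carry over. Pictures are saved under pics/ and viewed, about 8 in all and at most 12, crops included, and the job is handed in when it is done.

Besides the shell and the picture viewer there is one more tool, called after ">>>" by a JSON object that holds its "method" and its "body", one argument or row to a line. carry_out: Moves the arm, as the interface text tells. Its arguments: {"type":"object","properties":{"translation":{"type":"array","items":{"type":"array","items":{"type":"number"}}},"turn":{"type":"array","items":{"type":"array","items":{"type":"number"}}},"gripper":{"type":"array","items":{"type":"number"}},"squeeze":{"type":"number"}},"required":["translation","turn","gripper"]}

```bash
mkdir -p pics; cat > h.py <<'E'
import numpy as np, cv2
from cell import robot, read_camera, nets
from scipy.spatial.transform import Rotation as R
def K(p): return np.array([[p['fx'],0,p['cx']],[0,p['fy'],p['cy']],[0,0,1.]])
def ray(p,px):
    u=cv2.undistortPoints(np.array([[px]],float),K(p),np.array(p['distortion'],float))[0,0]
    T=np.array(p['world_from_camera']); d=T[:3,:3]@np.array([u[0],u[1],1]); return T[:3,3],d/np.linalg.norm(d)
def atz(p,px,z):
    o,d=ray(p,px); return o+d*(z-o[2])/d[2]
def tri(l):
    A=np.zeros((3,3));b=np.zeros(3)
    for p,px in l:
        o,d=ray(p,px);M=np.eye(3)-np.outer(d,d);A+=M;b+=M@o
    x=np.linalg.solve(A,b)
    return x,[float(np.linalg.norm((np.eye(3)-np.outer(d,d))@(x-o))) for o,d in (ray(*q) for q in l)]
def proj(p,X):
    T=np.linalg.inv(np.array(p['world_from_camera']))
    return cv2.projectPoints(np.atleast_2d(np.asarray(X,float)),cv2.Rodrigues(T[:3,:3])[0],T[:3,3],K(p),np.array(p['distortion'],float))[0][:,0]
def save(n,img): cv2.imwrite('pics/'+n+'.png',img[:,:,::-1])
E
cat > a.py <<'E'
from h import *
np.set_printoptions(precision=3,suppress=True)
P={c:read_camera(c) for c in('scene','side')}
for c,p in P.items():
    print(c,np.array(p['world_from_camera'])[:3].round(2).tolist(),p['fx'])
    for n in ['collar_grip','filter','hoop_bar','knob_ball','valve','taperoll','clapper','brush','spray','iron','spool']:
        print(n,[(np.round(d['pixel']).tolist(),round(d['score'],2)) for d in nets.tip_of(p,n)[:4]])
    save(c,p['img'])
a=np.vstack([P['scene']['img'],P['side']['img']]); 
o=robot.observe();print(o['tool_pos'],o['tool_rot'],o['time'],o['opening'])
E
python3 a.py
```

```text
scene [[-0.22, 0.76, -0.61, 1.39], [0.98, 0.16, -0.14, 0.21], [-0.01, -0.62, -0.78, 1.47]] 510.47989421233046
collar_grip [([225.0, 257.0], 0.57)]
filter [([234.0, 293.0], 0.9)]
hoop_bar [([210.0, 211.0], 0.72)]
knob_ball [([396.0, 238.0], 0.93), ([427.0, 187.0], 0.82), ([454.0, 229.0], 0.67), ([372.0, 283.0], 0.59)]
valve [([391.0, 260.0], 0.96), ([449.0, 250.0], 0.96), ([370.0, 308.0], 0.9), ([424.0, 210.0], 0.63)]
taperoll []
clapper [([305.0, 310.0], 0.8)]
brush [([278.0, 223.0], 0.72), ([319.0, 259.0], 0.41)]
spray [([454.0, 305.0], 0.68)]
iron [([177.0, 248.0], 0.63)]
spool [([446.0, 341.0], 0.89)]
side [[-0.92, -0.22, 0.31, -0.04], [-0.38, 0.52, -0.76, 1.09], [0.0, -0.82, -0.57, 1.09]] 404.26853955307786
collar_grip [([282.0, 178.0], 0.54)]
filter [([285.0, 218.0], 0.67), ([239.0, 262.0], 0.54)]
hoop_bar [([280.0, 131.0], 0.73)]
knob_ball [([344.0, 327.0], 0.91), ([243.0, 259.0], 0.88), ([282.0, 285.0], 0.83), ([281.0, 330.0], 0.76)]
valve [([246.0, 284.0], 0.89), ([277.0, 357.0], 0.82), ([287.0, 308.0], 0.67), ([343.0, 353.0], 0.55)]
taperoll [([301.0, 263.0], 0.56)]
clapper [([258.0, 250.0], 0.77)]
brush [([340.0, 241.0], 0.56), ([300.0, 264.0], 0.47)]
spray [([216.0, 351.0], 0.84), ([281.0, 176.0], 0.47)]
iron [([326.0, 198.0], 0.82), ([260.0, 249.0], 0.32)]
spool [([192.0, 330.0], 0.57), ([278.0, 131.0], 0.33), ([240.0, 261.0], 0.26)]
[0.204 0.484 0.227] [-3.142 -0.     1.172] 1.2 0.09186235899759108
```

View pics/scene.png

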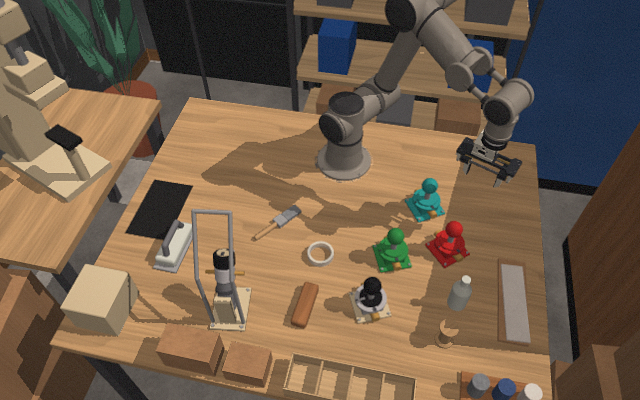

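View pics/side.png

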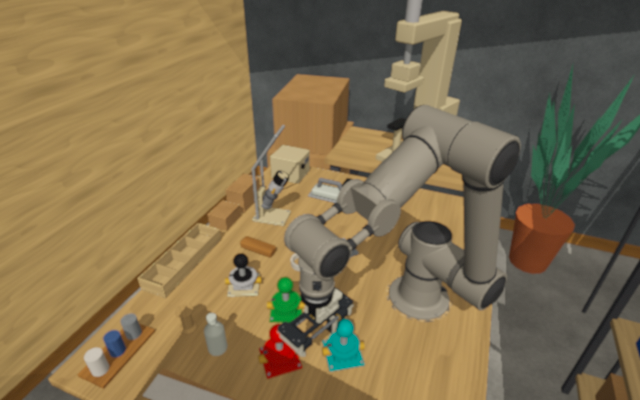

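The black and steel valve sits at scene (372,283) and side (243,259). The look-alikes are green (396,238), red (454,229) and turquoise (427,187), all rejected by colour. The only filter is at scene (225,257) and side (282,178).

```bash
cat > b.py <<'E'
from h import *
np.set_printoptions(precision=3,suppress=True)
P={c:read_camera(c) for c in('scene','side')}
s,d=P['scene'],P['side']
def near(p,n,px,t=14):
    r=[q for q in nets.tip_of(p,n) if np.hypot(*(np.array(q['pixel'])-px))<t]
    return r[0]['pixel'] if r else px
for n,a,b in [('collar_grip',(225,257),(282,178)),('filter',(234,293),(285,218)),('hoop_bar',(210,211),(280,131)),('knob_ball',(372,283),(243,259)),('valve',(370,308),(246,284)),('clapper',(305,310),(258,250)),('iron',(177,248),(326,198)),('spray',(454,305),(216,351))]:
    pa,pb=near(s,n,a),near(d,n,b)
    x,e=tri([(s,pa),(d,pb)]); print(n,np.round(pa,1),np.round(pb,1),x,np.round(e,4))
print(atz(s,near(s,'knob_ball',(372,283)),.122),atz(s,near(s,'collar_grip',(225,257)),.215),atz(s,(210,211),.43),atz(s,(319,255),.01))
c=cv2.resize(s['img'][195:335,170:300],None,fx=4,fy=4,interpolation=3)
e=cv2.resize(s['img'][265:335,335:405],None,fx=4,fy=4,interpolation=3)
o=np.zeros((560,800,3),np.uint8);o[:,:520]=c;o[:280,520:]=e;save('crop1',o)
E
python3 b.py
```

```text
collar_grip [225.8 254.6] [281.7 176. ] [ 0.654 -0.235  0.225] [0.003 0.003]
filter [233.1 293.8] [284.8 220.9] [ 0.654 -0.246 -0.017] [0.001 0.001]
hoop_bar [209.7 212.4] [276.  130.9] [ 0.667 -0.239  0.432] [0.004 0.004]
knob_ball [373.6 285.2] [243.6 260.7] [0.601 0.197 0.12 ] [0.007 0.007]
valve [370.3 307.7] [243.3 285.1] [ 0.614  0.198 -0.003] [0.005 0.005]
clapper [306.2 306.5] [257.6 247.3] [0.66  0.    0.012] [0.004 0.004]
iron [180.  247.4] [325.1 197.4] [ 0.538 -0.47   0.01 ] [0.004 0.004]
spray [452.6 307.3] [218.1 351.1] [ 0.55   0.461 -0.024] [0.001 0.001]
[0.607 0.202 0.122] [ 0.65  -0.236  0.215] [ 0.657 -0.243  0.43 ] [0.465 0.003 0.01 ]
```

View pics/crop1.png

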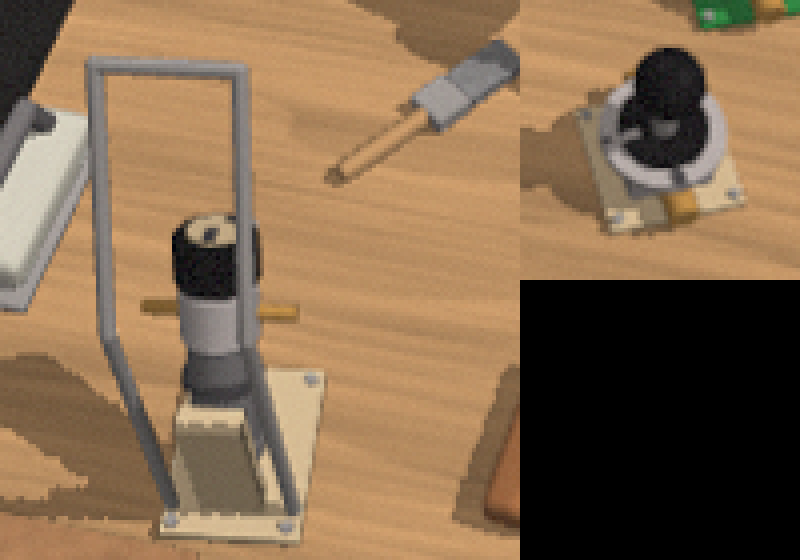

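The crop shows a black collar with its cap, under the hoop (bar ends at scene ~(193,210) and (231,212)). The black valve on the steel flange is confirmed as the target. The filter's heading comes next.

```bash
cat > c.py <<'E'
from h import *
np.set_printoptions(precision=3,suppress=True)
s=read_camera('scene')
u=lambda x,y:(170+x/4-.4,195+y/4-.4)
l,r=atz(s,u(92,64),.43),atz(s,u(241,71),.43)
print(l,r,(l+r)/2,np.linalg.norm(l-r)); b=r-l; print('bar normal yaw',np.arctan2(-b[0],b[1]))
p=[atz(s,u(*q),.01) for q in((312,380),(287,524),(170,520))]; print(p)
print('edge x',np.arctan2(*(p[1]-p[0])[[1,0]]),'edge y', np.arctan2(*(p[1]-p[2])[[1,0]])-np.pi/2)
E
python3 c.py
cat > go.py <<'E'
from h import *
def plan(pos,Rm,step=.03,ang=.14):
    """rows from measured pose: turn in place first, then straight shift"""
    o=robot.observe();R0=R.from_euler('xyz',o['tool_rot']);p0=np.array(o['tool_pos'])
    Rt=R.from_matrix(Rm);v=(R0.inv()*Rt).as_rotvec();n=int(np.ceil(np.linalg.norm(v)/ang))
    d=Rt.inv().apply(np.array(pos)-p0);m=int(np.ceil(np.linalg.norm(d)/step))
    print('turn',n,'x',(v/max(n,1)).round(4).tolist(),'| shift',m,'x',(d/max(m,1)).round(4).tolist())
def frame(a,yaw_lat):  # tool z=-a
    z=-np.array(a);y=np.cross(z,yaw_lat);y/=np.linalg.norm(y);return np.c_[np.cross(y,z),y,z]
E
```

```text
[ 0.666 -0.288  0.43 ] [ 0.651 -0.191  0.43 ] [ 0.658 -0.24   0.43 ] 0.09826468391024956
bar normal yaw 0.14836136690432336
[array([ 0.643, -0.196,  0.01 ]), array([ 0.769, -0.178,  0.01 ]), array([ 0.785, -0.268,  0.01 ])]
edge x 0.1432399444494112 edge y 0.17696962754230716
```

```bash
cat >> go.py <<'E'
PSI=.15;G=np.array([.651,-.236,.215]);t=np.radians(29)
A=np.array([-np.sin(t)*np.cos(PSI),-np.sin(t)*np.sin(PSI),np.cos(t)]);LAT=np.array([-np.sin(PSI),np.cos(PSI),0])
def FR(deg): return frame(A,LAT)@R.from_euler('z',deg,degrees=True).as_matrix()
def tcp(h): return G+A*(h-.019)
E
python3 -c "
from go import *
plan([.45,.2,.42],frame([0,0,1],[-np.sin(.42),np.cos(.42),0]))
o=robot.observe();print(FR(-33),tcp(.12))"
```

```text
turn 6 x [0.0, -0.0, -0.1365] | shift 15 x [-0.024, 0.0073, -0.0129]
[[-0.59633248  0.64389135  0.47936573]
 [ 0.75806804  0.64813886  0.07244904]
 [-0.26404624  0.40659556 -0.87461971]] [ 0.60258406 -0.24331735  0.30333659]
```

```bash
python3 -c "
from go import *
np.set_printoptions(precision=3,suppress=True)
o=robot.observe();w=read_camera('wrist');R0=R.from_euler('xyz',o['tool_rot']).as_matrix();T=np.array(w['world_from_camera'])
print(R0.T@(T[:3,3]-o['tool_pos']),R0.T@T[:3,:3],w['fx'])
plan([.45,.2,.42],frame([0,0,1],[np.sin(.8),-np.cos(.8),0]))"
```

```text
[-0.    -0.065 -0.158] [[ 1.     0.     0.001]
 [-0.001  0.969  0.246]
 [-0.001 -0.246  0.969]] 285.5718113664404
turn 14 x [0.0, -0.0, 0.1388] | shift 15 x [0.025, 0.0021, -0.0129]
```

>>> {"method": "carry_out", "body": {
  "translation": [
    [0,0,-0.04],
    [0,0,-0.04],
    [0,0,-0.04],
    [0,0,-0.04],
    [0,0,-0.03]
  ],
  "turn": [
    [0,0,0],
    [0,0,0],
    [0,0,0],
    [0,0,0],
    [0,0,0]
  ],
  "gripper": [-1,-1,-1,-1,-1]
}}

```text
time: 2.8
tool_pos: [0.2038, 0.4838, 0.4196]
tool_rot: [3.141, -0.003, 1.172]
contact_force: [1.5, -0.4, 0.7]
opening: 0.0917
```

```bash
python3 -c "
from go import *
plan([.45,.15,.42],frame([0,0,1],[-np.sin(.35),np.cos(.35),0]))"
```

```text
turn 6 x [0.0003, -0.0005, -0.1248] | shift 14 x [-0.0284, 0.0083, -0.0]
```

>>> {"method": "carry_out", "body": {
  "translation": [
    [0,0,0],
    [0,0,0],
    [0,0,0],
    [0,0,0],
    [0,0,0],
    [0,0,0],
    [-0.04,0.012,0],
    [-0.04,0.012,0],
    [-0.04,0.012,0],
    [-0.04,0.012,0]
  ],
  "turn": [
    [0,0,-0.125],
    [0,0,-0.125],
    [0,0,-0.125],
    [0,0,-0.125],
    [0,0,-0.125],
    [0,0,-0.125],
    [0,0,0],
    [0,0,0],
    [0,0,0],
    [0,0,0]
  ],
  "gripper": [-1,-1,-1,-1,-1,-1,-1,-1,-1,-1]
}}

```text
time: 3.8
tool_pos: [0.3045, 0.3488, 0.4168]
tool_rot: [3.141, -0.0, 1.923]
contact_force: [0.6, -0.5, -0.2]
opening: 0.0918
```

>>> {"method": "carry_out", "body": {
  "translation": [
    [-0.04,0.012,0],
    [-0.04,0.012,0],
    [-0.04,0.012,0],
    [-0.04,0.012,0],
    [-0.04,0.012,0],
    [-0.04,0.012,0]
  ],
  "turn": [
    [0,0,0],
    [0,0,0],
    [0,0,0],
    [0,0,0],
    [0,0,0],
    [0,0,0]
  ],
  "gripper": [-1,-1,-1,-1,-1,-1]
}}

```text
time: 4.4
tool_pos: [0.4548, 0.148, 0.4169]
tool_rot: [3.141, -0.0, 1.922]
contact_force: [0.7, 2.1, 0.2]
opening: 0.0922
```

```bash
python3 -c "
from go import *
print(robot.observe()['tool_pos'],robot.observe()['qpos'])
plan([.45,-.1,.47],FR(-25))"
```

```text
[0.454844   0.14796037 0.41691095] [ 1.53957910e-01  1.78338824e-01  1.23416031e+00  1.90226355e-04
  1.72855133e+00 -1.76791472e+00]
turn 4 x [-0.1203, -0.0397, -0.0576] | shift 9 x [-0.0241, -0.0126, -0.0074]
```

>>> {"method": "carry_out", "body": {
  "translation": [
    [0,0,0],
    [0,0,0],
    [0,0,0],
    [0,0,0],
    [-0.036,-0.019,-0.011],
    [-0.036,-0.019,-0.011],
    [-0.036,-0.019,-0.011],
    [-0.036,-0.019,-0.011],
    [-0.036,-0.019,-0.011],
    [-0.036,-0.019,-0.011]
  ],
  "turn": [
    [-0.12,-0.04,-0.0575],
    [-0.12,-0.04,-0.0575],
    [-0.12,-0.04,-0.0575],
    [-0.12,-0.04,-0.0575],
    [0,0,0],
    [0,0,0],
    [0,0,0],
    [0,0,0],
    [0,0,0],
    [0,0,0]
  ],
  "gripper": [-1,-1,-1,-1,-1,-1,-1,-1,-1,-1]
}}

```text
time: 5.4
tool_pos: [0.4479, -0.0995, 0.4698]
tool_rot: [2.677, 0.208, 2.108]
contact_force: [1.1, -0.2, 0.3]
opening: 0.0918
```

```bash
python3 -c "
from go import *
print(robot.observe()['tool_pos'],robot.observe()['qpos'])
plan(tcp(.14),FR(-33))"
```

```text
[ 0.44785243 -0.09954048  0.46976816] [-0.63293064 -0.14160034  1.52778514  0.3531774   1.39127615 -2.78904911]
turn 1 x [-0.0012, 0.0017, -0.1392] | shift 9 x [-0.0175, -0.0068, 0.021]
```

>>> {"method": "carry_out", "body": {
  "translation": [
    [-0.0175,-0.007,0.021],
    [-0.0175,-0.007,0.021],
    [-0.0175,-0.007,0.021],
    [-0.0175,-0.007,0.021],
    [-0.0175,-0.007,0.021],
    [-0.0175,-0.007,0.021],
    [-0.0175,-0.007,0.021],
    [-0.0175,-0.007,0.021],
    [-0.0175,-0.007,0.021],
    [0,0,0]
  ],
  "turn": [
    [0,0,0],
    [0,0,0],
    [0,0,0],
    [0,0,0],
    [0,0,0],
    [0,0,0],
    [0,0,0],
    [0,0,0],
    [0,0,0],
    [0,0,0]
  ],
  "gripper": [-1,-1,-1,-1,-1,-1,-1,-1,-1,-1]
}}

```text
time: 6.4
tool_pos: [0.5723, -0.2519, 0.3047]
tool_rot: [2.68, 0.202, 2.107]
contact_force: [-0.6, 0.9, -1.0]
opening: 0.0917
```

```bash
python3 -c "
from go import *
np.set_printoptions(precision=4,suppress=True)
o=robot.observe();print(o['tool_pos'],o['qpos'])
w=read_camera('wrist');s=read_camera('side');c=read_camera('scene')
l=[]
for n,p in(('w',w),('side',s),('scene',c)):
    for d in nets.tip_of(p,'collar_grip')[:2]: print(n,d['pixel'],d['score'],proj(p,G),ray(p,d['pixel'])[1])
    q=nets.regions_of(p,'collar_grip')
    q and print('reg',q[0]['pixel'],q[0]['score'],q[0]['region'].sum())
# overlay: predicted top circle of cap & collar
im=w['img'].copy()
B=FR(0)
for h,r in((.016,.0315),(.023,.021)):
    th=np.linspace(0,6.28,60);C=G+A*h+r*(np.outer(np.cos(th),B[:,0])+np.outer(np.sin(th),B[:,1]))
    cv2.polylines(im,[proj(w,C).round().astype(int)],True,(255,0,255),1)
save('w1',im)
plan(tcp(.14),FR(-30))"
```

```text
[ 0.5723 -0.2519  0.3047] [-0.731   0.273   1.5134  0.4386  1.0642 -3.0448]
w [301.3, 227.0] 0.86 [[308.6845 223.9945]] [ 0.709   0.2016 -0.6758]
reg [299.8, 212.7] 0.77 1755
side [281.2, 179.2] 0.49 [[282.1429 178.5223]] [ 0.3997 -0.7643 -0.5061]
reg [280.7, 179.7] 0.52 113
scene [222.1, 256.8] 0.5 [[225.7449 254.7876]] [-0.4807 -0.2978 -0.8248]
reg [225.1, 291.3] 0.74 3230
turn 1 x [-0.0013, 0.0018, -0.0862] | shift 1 x [-0.0099, 0.0223, 0.0003]
```

View pics/w1.png

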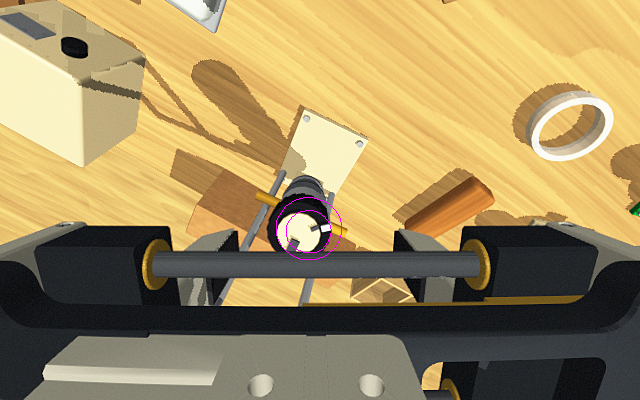

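The wrist view shows the collar near pixel (299,222), and my predicted circles are about 12 px too far right. I'll refine the position from the cap.

```bash
cat > d.py <<'E'
from go import *
np.set_printoptions(precision=4,suppress=True)
w=read_camera('wrist');im=w['img'];hsv=cv2.cvtColor(im,cv2.COLOR_RGB2HSV)
m=((hsv[...,2]>170)&(hsv[...,1]<70)).astype(np.uint8)
y,x=np.mgrid[:400,:640];m[(x-298)**2+(y-230)**2>26**2]=0
m=cv2.morphologyEx(m,cv2.MORPH_OPEN,np.ones((3,3)))
n,l,st,ce=cv2.connectedComponentsWithStats(m);k=1+np.argmax(st[1:,4]);cn=max(cv2.findContours((l==k).astype(np.uint8),0,1)[0],key=len)
(c,r),hull=cv2.minEnclosingCircle(cn),cv2.convexHull(cn);e=cv2.fitEllipse(hull);print(st[k],ce[k],c,r,e)
for px in(c,e[0]):
    o,d=ray(w,px); H=.215+A[2]*.023; X=o+d*(H-o[2])/d[2]; print('grip est',X-A*.023)
t=nets.tip_of(w,'collar_grip')[0]['pixel'];print('net',t,atz(w,t,.215))
z=cv2.resize(im[160:290,220:380],None,fx=5,fy=5,interpolation=3)[:600];
cv2.ellipse(z,((e[0][0]-220)*5,(e[0][1]-160)*5),(e[1][0]*5,e[1][1]*5),e[2],(255,0,255)) if 0 else cv2.ellipse(z,(((e[0][0]-220)*5,(e[0][1]-160)*5),(e[1][0]*5,e[1][1]*5),e[2]),(255,0,255),1)
save('w2',z)
E
python3 d.py
```

```text
[ 278  209   42   40 1042] [298.4232 227.2083] (298.2833251953125, 228.86666870117188) 20.826326370239258 ((298.3455505371094, 228.58206176757812), (39.06958770751953, 41.64915084838867), 101.43242645263672)
grip est [ 0.66   -0.2425  0.215 ]
grip est [ 0.6596 -0.2426  0.215 ]
net [301.2, 222.3] [ 0.6598 -0.2406  0.215 ]
```

View pics/w2.png

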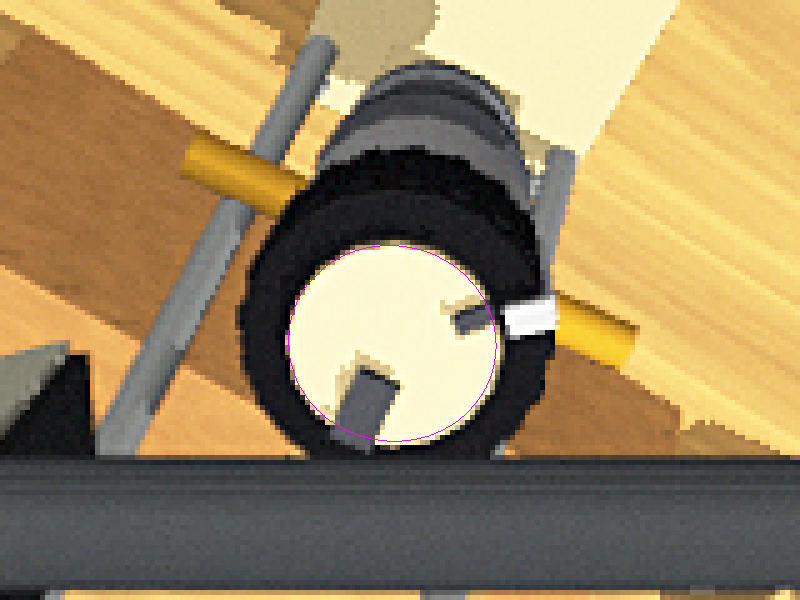

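The cap ellipse is cleanly fitted. The collar pointer is at the thin short mark, and the broad mark points uphill, which agrees with yaw 0.15. I'll use G = (0.659, -0.242, 0.215).

```bash
sed -i 's/G=np.array(\[.651,-.236,.215\])/G=np.array([.659,-.242,.215])/' go.py; python3 -c "
from go import *
plan(tcp(.12),FR(-20));print(tcp(.12))"
```

```text
turn 1 x [-0.0014, 0.0014, 0.0881] | shift 2 x [-0.0073, 0.0136, 0.0117]
[ 0.61058406 -0.24931735  0.30333659]
```

>>> {"method": "carry_out", "body": {
  "translation": [
    [0,0,0],
    [-0.0073,0.0136,0.0117],
    [-0.0073,0.0136,0.0117],
    [0,0,0]
  ],
  "turn": [
    [-0.0014,0.0014,0.088],
    [0,0,0],
    [0,0,0],
    [0,0,0]
  ],
  "gripper": [-1,-1,-1,-1]
}}

```text
time: 7.35
tool_pos: [0.6118, -0.2491, 0.3021]
tool_rot: [2.662, 0.165, 2.03]
contact_force: [-0.1, 0.1, -0.1]
opening: 0.0916
```

```bash
python3 -c "
from go import *
o=robot.observe();print(o['qpos'])
plan(tcp(0.0),FR(-20))"
```

```text
[-0.67877543  0.33384052  1.43624208  0.4239211   1.05525202 -2.90140977]
turn 1 x [-0.0001, -0.0015, 0.0002] | shift 4 x [0.0, -0.0001, 0.0296]
```

>>> {"method": "carry_out", "body": {
  "translation": [
    [0,0,0.02],
    [0,0,0.02],
    [0,0,0.02],
    [0,0,0.02],
    [0,0,0.02],
    [0,0,0.017],
    [0,0,0]
  ],
  "turn": [
    [0,0,0],
    [0,0,0],
    [0,0,0],
    [0,0,0],
    [0,0,0],
    [0,0,0],
    [0,0,0]
  ],
  "gripper": [-1,-1,-1,-1,-1,-1,-1]
}}

```text
time: 8.05
tool_pos: [0.666, -0.2401, 0.1977]
tool_rot: [2.664, 0.162, 2.03]
contact_force: [0.1, 0.5, -0.1]
opening: 0.0919
```

>>> {"method": "carry_out", "body": {
  "translation": [
    [0,0,0],
    [0,0,0],
    [0,0,0],
    [0,0,0],
    [0,0,0],
    [0,0,0]
  ],
  "turn": [
    [0,0,0],
    [0,0,0],
    [0,0,0],
    [0,0,0],
    [0,0,0],
    [0,0,0]
  ],
  "gripper": [1,1,1,1,1,1],
  "squeeze": 45
}}

```text
time: 8.65
tool_pos: [0.6665, -0.2409, 0.2011]
tool_rot: [2.661, 0.166, 2.029]
contact_force: [-4.5, 2.5, 5.6]
opening: 0.0615
```

>>> {"method": "carry_out", "body": {
  "translation": [
    [0,0,0],
    [0,0,0],
    [0,0,0],
    [0,0,0],
    [0,0,0],
    [0,0,0],
    [0,0,0],
    [0,0,0],
    [0,0,0],
    [0,0,0]
  ],
  "turn": [
    [0,0,0.1],
    [0,0,0.1],
    [0,0,0.1],
    [0,0,0.1],
    [0,0,0.1],
    [0,0,0.1],
    [0,0,0.1],
    [0,0,0.1],
    [0,0,0.07],
    [0,0,0]
  ],
  "gripper": [1,1,1,1,1,1,1,1,1,1]
}}

```text
time: 9.65
tool_pos: [0.6665, -0.24, 0.2011]
tool_rot: [2.695, -0.245, 1.255]
contact_force: [-5.1, 5.0, 5.7]
opening: 0.0617
```

```bash
cat > e.py <<'E'
from go import *
np.set_printoptions(precision=3,suppress=True)
o=robot.observe();print(o['qpos'],o['contact_force'],o['torque'],o['opening'])
Rm=R.from_euler('xyz',o['tool_rot']).as_matrix()
print('deg',np.degrees((R.from_matrix(FR(0)).inv()*R.from_matrix(Rm)).as_rotvec()),'pos err tool',Rm.T@(tcp(0)-o['tool_pos']),'axis mom',np.dot(o['torque'],A))
w=read_camera('wrist');save('x',w['img'])
E
python3 e.py
```

```text
[-0.606  0.495  1.471  0.461  0.849 -2.055] [-5.073  5.032  5.664] [ 0.407  0.858 -0.221] 0.061654800201344694
deg [ 0.048  0.083 29.944] pos err tool [-0.001  0.     0.003] axis mom -0.4508536109953328
```

Axis moment is 0.45 N m, so the collar turned with the grip. Regripping.

>>> {"method": "carry_out", "body": {
  "translation": [
    [0,0,0],
    [0,0,0],
    [0,0,0],
    [0,0,0],
    [0,0,0]
  ],
  "turn": [
    [0,0,0],
    [0,0,0],
    [0,0,0],
    [0,0,0],
    [0,0,0]
  ],
  "gripper": [-1,-1,-1,-1,-1]
}}

```text
time: 10.2
tool_pos: [0.6667, -0.2411, 0.2001]
tool_rot: [2.694, -0.244, 1.255]
contact_force: [0.2, 0.1, 0.1]
opening: 0.0912
```

>>> {"method": "carry_out", "body": {
  "translation": [
    [0,0,0],
    [0,0,0],
    [0,0,0],
    [0,0,0],
    [0,0,0],
    [0,0,0],
    [0,0,0],
    [0,0,0],
    [0,0,0],
    [0,0,0]
  ],
  "turn": [
    [0,0,-0.1],
    [0,0,-0.1],
    [0,0,-0.1],
    [0,0,-0.1],
    [0,0,-0.1],
    [0,0,-0.1],
    [0,0,-0.1],
    [0,0,-0.1],
    [0,0,-0.07],
    [0,0,0]
  ],
  "gripper": [-1,-1,-1,-1,-1,-1,-1,-1,-1,-1]
}}

```text
time: 11.2
tool_pos: [0.6667, -0.241, 0.2003]
tool_rot: [2.662, 0.166, 2.029]
contact_force: [0.5, 0.6, 0.4]
opening: 0.0922
```

```bash
python3 e.py
```

```text
[-0.607  0.496  1.471  0.46   0.847 -2.928] [0.545 0.555 0.429] [ 0.02   0.322 -0.013] 0.09221933139703299
deg [  0.029   0.028 -19.998] pos err tool [0.    0.    0.002] axis mom -0.04397440446211674
```

View pics/x.png

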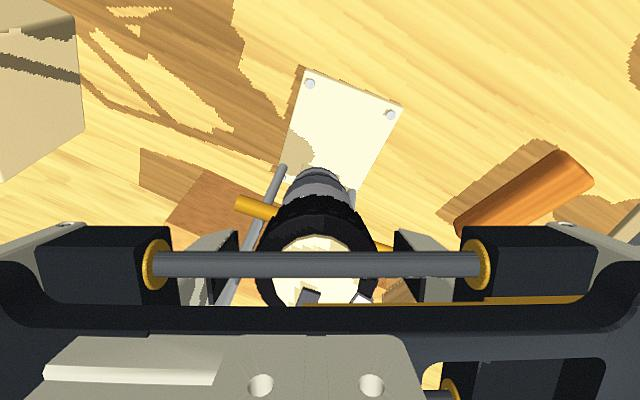

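The wrist view shows the collar centred between the fingers. The pointer, now near (365,297), has moved toward the broad mark at (310,297). On to strokes 2 and 3.

>>> {"method": "carry_out", "body": {
  "translation": [
    [0,0,0],
    [0,0,0],
    [0,0,0],
    [0,0,0],
    [0,0,0]
  ],
  "turn": [
    [0,0,0],
    [0,0,0],
    [0,0,0],
    [0,0,0],
    [0,0,0]
  ],
  "gripper": [1,1,1,1,1]
}}

```text
time: 11.75
tool_pos: [0.6666, -0.2409, 0.2004]
tool_rot: [2.662, 0.166, 2.029]
contact_force: [0.3, 0.9, 0.4]
opening: 0.0618
```

>>> {"method": "carry_out", "body": {
  "translation": [
    [0,0,0],
    [0,0,0],
    [0,0,0],
    [0,0,0],
    [0,0,0],
    [0,0,0],
    [0,0,0],
    [0,0,0],
    [0,0,0],
    [0,0,0]
  ],
  "turn": [
    [0,0,0.1],
    [0,0,0.1],
    [0,0,0.1],
    [0,0,0.1],
    [0,0,0.1],
    [0,0,0.1],
    [0,0,0.1],
    [0,0,0.1],
    [0,0,0.07],
    [0,0,0]
  ],
  "gripper": [1,1,1,1,1,1,1,1,1,1]
}}

```text
time: 12.75
tool_pos: [0.6666, -0.2398, 0.2004]
tool_rot: [2.695, -0.245, 1.255]
contact_force: [-2.0, 5.1, 1.9]
opening: 0.0613
```

```bash
python3 e.py
```

```text
[-0.606  0.496  1.472  0.461  0.848 -2.056] [-1.951  5.098  1.928] [ 0.383  0.518 -0.211] 0.06132317788434059
deg [ 0.078  0.108 29.911] pos err tool [-0.001  0.001  0.002] axis mom -0.405759689099302
```

>>> {"method": "carry_out", "body": {
  "translation": [
    [0,0,0],
    [0,0,0],
    [0,0,0],
    [0,0,0],
    [0,0,0]
  ],
  "turn": [
    [0,0,0],
    [0,0,0],
    [0,0,0],
    [0,0,0],
    [0,0,0]
  ],
  "gripper": [-1,-1,-1,-1,-1]
}}

```text
time: 13.3
tool_pos: [0.6666, -0.2412, 0.2003]
tool_rot: [2.694, -0.244, 1.255]
contact_force: [-0.2, 0.4, -1.1]
opening: 0.0913
```

>>> {"method": "carry_out", "body": {
  "translation": [
    [0,0,0],
    [0,0,0],
    [0,0,0],
    [0,0,0],
    [0,0,0],
    [0,0,0],
    [0,0,0],
    [0,0,0],
    [0,0,0],
    [0,0,0]
  ],
  "turn": [
    [0,0,-0.1],
    [0,0,-0.1],
    [0,0,-0.1],
    [0,0,-0.1],
    [0,0,-0.1],
    [0,0,-0.1],
    [0,0,-0.1],
    [0,0,-0.1],
    [0,0,-0.07],
    [0,0,0]
  ],
  "gripper": [-1,-1,-1,-1,-1,-1,-1,-1,-1,-1]
}}

```text
time: 14.3
tool_pos: [0.6666, -0.2411, 0.2003]
tool_rot: [2.662, 0.166, 2.029]
contact_force: [0.9, -0.5, 0.4]
opening: 0.0917
```

>>> {"method": "carry_out", "body": {
  "translation": [
    [0,0,0],
    [0,0,0],
    [0,0,0],
    [0,0,0],
    [0,0,0]
  ],
  "turn": [
    [0,0,0],
    [0,0,0],
    [0,0,0],
    [0,0,0],
    [0,0,0]
  ],
  "gripper": [1,1,1,1,1]
}}

```text
time: 14.8
tool_pos: [0.6666, -0.2409, 0.2003]
tool_rot: [2.662, 0.166, 2.029]
contact_force: [0.3, 0.7, 0.5]
opening: 0.0614
```

>>> {"method": "carry_out", "body": {
  "translation": [
    [0,0,0],
    [0,0,0],
    [0,0,0],
    [0,0,0],
    [0,0,0],
    [0,0,0],
    [0,0,0]
  ],
  "turn": [
    [0,0,0.1],
    [0,0,0.1],
    [0,0,0.1],
    [0,0,0.1],
    [0,0,0.1],
    [0,0,0.05],
    [0,0,0]
  ],
  "gripper": [1,1,1,1,1,1,1]
}}

```text
time: 15.5
tool_pos: [0.6661, -0.2402, 0.2001]
tool_rot: [2.646, -0.097, 1.546]
contact_force: [-4.5, 3.0, 1.7]
opening: 0.0611
```

```bash
python3 e.py
```

```text
[-0.606  0.496  1.472  0.459  0.848 -2.378] [-4.524  3.026  1.739] [-0.035  0.777  0.934] 0.061142140042120235
deg [ 0.13   0.086 11.432] pos err tool [-0.001  0.001  0.002] axis mom 0.7771924492974994
```

>>> {"method": "carry_out", "body": {
  "translation": [
    [0,0,0],
    [0,0,0]
  ],
  "turn": [
    [0,0,0.06],
    [0,0,0.03]
  ],
  "gripper": [1,1]
}}

```text
time: 15.75
tool_pos: [0.6661, -0.24, 0.2002]
tool_rot: [2.656, -0.14, 1.467]
contact_force: [-7.2, 3.7, 2.5]
opening: 0.0612
```

```bash
python3 e.py
```

```text
[-0.606  0.495  1.472  0.459  0.849 -2.289] [-7.186  3.695  2.465] [-0.323  0.795  1.937] 0.061197259166428826
deg [ 0.141  0.095 16.551] pos err tool [-0.001  0.001  0.003] axis mom 1.7913919533483524
```

>>> {"method": "carry_out", "body": {
  "translation": [
    [0,0,0],
    [0,0,0]
  ],
  "turn": [
    [0,0,0.03],
    [0,0,0.03]
  ],
  "gripper": [1,1]
}}

```text
time: 16.0
tool_pos: [0.6662, -0.2399, 0.2003]
tool_rot: [2.664, -0.167, 1.414]
contact_force: [-3.4, 5.2, 1.0]
opening: 0.0612
```

```bash
python3 e.py
```

```text
[-0.606  0.495  1.472  0.46   0.849 -2.23 ] [-3.435  5.21   1.031] [-0.095  0.823  1.807] 0.061189293614869175
deg [ 0.13   0.096 19.941] pos err tool [-0.001  0.001  0.003] axis mom 1.5657701214459125
```

The moment rose to 1.8 N m and then levelled off, so the collar is at its stop. Releasing and backing out along the axis to check.

>>> {"method": "carry_out", "body": {
  "translation": [
    [0,0,0],
    [0,0,0],
    [0,0,0],
    [0,0,0],
    [0,0,0]
  ],
  "turn": [
    [0,0,0],
    [0,0,0],
    [0,0,0],
    [0,0,0],
    [0,0,0]
  ],
  "gripper": [-1,-1,-1,-1,-1]
}}

```text
time: 16.55
tool_pos: [0.6667, -0.2412, 0.2003]
tool_rot: [2.662, -0.168, 1.41]
contact_force: [-0.4, -0.1, 0.7]
opening: 0.0913
```

>>> {"method": "carry_out", "body": {
  "translation": [
    [0,0,-0.02],
    [0,0,-0.02],
    [0,0,-0.02],
    [0,0,-0.02],
    [0,0,-0.02],
    [0,0,-0.02],
    [0,-0.02,0],
    [0,-0.02,0]
  ],
  "turn": [
    [0,0,0],
    [0,0,0],
    [0,0,0],
    [0,0,0],
    [0,0,0],
    [0,0,0],
    [0,0,0],
    [0,0,0]
  ],
  "gripper": [-1,-1,-1,-1,-1,-1,-1,-1]
}}

```text
time: 17.35
tool_pos: [0.5744, -0.2413, 0.2879]
tool_rot: [2.66, -0.167, 1.411]
contact_force: [-0.7, 0.5, 0.2]
opening: 0.092
```

```bash
python3 e.py; python3 -c "
from h import *
im=cv2.imread('pics/x.png');cv2.imwrite('pics/x2.png',cv2.resize(im[150:260,220:400],None,fx=4,fy=4,interpolation=3))"
```

```text
[-0.714  0.275  1.561  0.451  1.007 -2.269] [-0.749  0.549  0.221] [-0.016  0.302 -0.04 ] 0.0919773664537169
deg [-0.066 -0.059 20.093] pos err tool [0.001 0.04  0.123] axis mom -0.0496778286077616
```

View pics/x2.png

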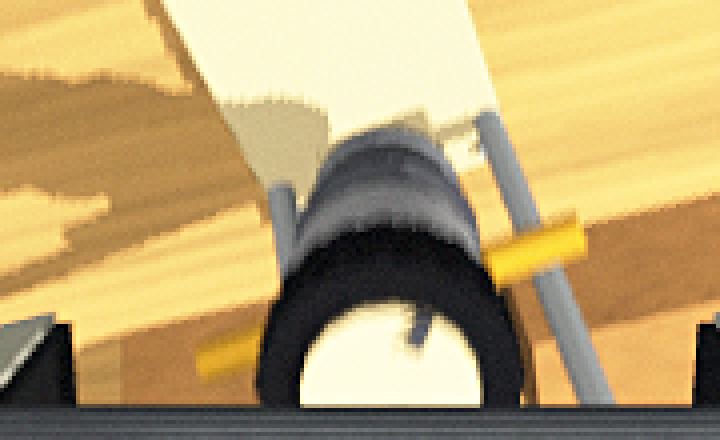

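The crop shows no pointer at the thin mark any more. The broad-mark side is hidden by the gripper, so I'll check it from the scene camera once clear.

```bash
python3 -c "
from go import *
plan([.43,-.15,.46],FR(20))
o=robot.observe();print((R.from_matrix(FR(20)).inv()*R.from_matrix(frame([0,0,1],[np.cos(-.5),np.sin(-.5),0]))).as_rotvec())
s=read_camera('scene')
for q in((396,238),(454,229),(427,187)): print(atz(s,q,.122))
"
```

```text
turn 1 x [-0.0039, -0.0011, -0.0029] | shift 9 x [0.0105, -0.0069, -0.0238]
[ 0.16543106 -0.56285274  1.82635613]
[0.42151601 0.2469884  0.122     ]
[0.3472366  0.42749474 0.122     ]
[0.18437916 0.32700345 0.122     ]
```

>>> {"method": "carry_out", "body": {
  "translation": [
    [0.01,-0.02,-0.024],
    [0.01,-0.02,-0.024],
    [0.01,-0.003,-0.024],
    [0.01,-0.003,-0.024],
    [0.01,-0.003,-0.024],
    [0.01,-0.003,-0.024],
    [0.01,-0.003,-0.024],
    [0.01,-0.003,-0.024],
    [0.01,-0.003,-0.024],
    [0,0,0]
  ],
  "turn": [
    [0,0,0],
    [0,0,0],
    [0,0,0],
    [0,0,0],
    [0,0,0],
    [0,0,0],
    [0,0,0],
    [0,0,0],
    [0,0,0],
    [0,0,0]
  ],
  "gripper": [-1,-1,-1,-1,-1,-1,-1,-1,-1,-1]
}}

```text
time: 18.45
tool_pos: [0.433, -0.1558, 0.4676]
tool_rot: [2.656, -0.164, 1.412]
contact_force: [-0.4, -0.4, -0.5]
opening: 0.092
```

>>> {"method": "carry_out", "body": {
  "translation": [
    [0,0,0],
    [0,0,0],
    [0,0,0],
    [0,0,0],
    [0,0,0],
    [0,0,0],
    [0,0,0],
    [0,0,0],
    [0,0,0],
    [0,0,0]
  ],
  "turn": [
    [0.0118,-0.04,0.13],
    [0.0118,-0.04,0.13],
    [0.0118,-0.04,0.13],
    [0.0118,-0.04,0.13],
    [0.0118,-0.04,0.13],
    [0.0118,-0.04,0.13],
    [0.0118,-0.04,0.13],
    [0.0118,-0.04,0.13],
    [0.0118,-0.04,0.13],
    [0.0118,-0.04,0.13]
  ],
  "gripper": [-1,-1,-1,-1,-1,-1,-1,-1,-1,-1]
}}

```text
time: 19.45
tool_pos: [0.4336, -0.1559, 0.4626]
tool_rot: [3.057, -0.14, 0.027]
contact_force: [0.1, -0.4, -0.6]
opening: 0.0922
```

```bash
python3 -c "
from go import *
print(robot.observe()['qpos'],robot.observe()['tool_pos'])
s=read_camera('scene')
save('s2',cv2.resize(s['img'][235:285,195:260],None,fx=8,fy=8,interpolation=3))
plan([.53,.17,.38],frame([0,0,1],[np.cos(-.5),np.sin(-.5),0]))
"
```

```text
[-5.10878408e-01  4.58995564e-02  1.27747949e+00 -1.28560938e-03
  1.65449001e+00 -5.32081476e-01] [ 0.43362296 -0.15593524  0.46262008]
turn 4 x [0.0112, -0.0392, 0.1283] | shift 12 x [-0.006, -0.0277, 0.0068]
```

View pics/s2.png

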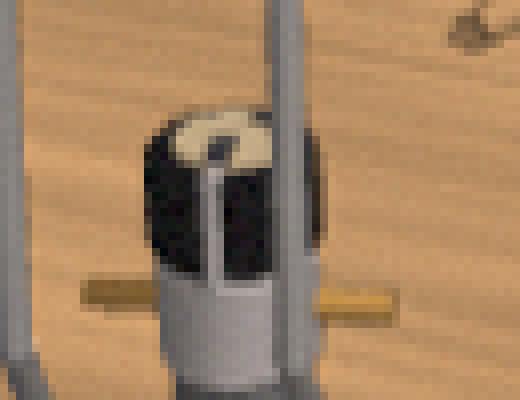

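In the scene crop the aluminium pointer strip lines up with the broad locked mark, so the collar is locked. On to the valve.

>>> {"method": "carry_out", "body": {
  "translation": [
    [0,0,0],
    [0,0,0],
    [0,0,0],
    [0,0,0]
  ],
  "turn": [
    [0.0112,-0.0392,0.128],
    [0.0112,-0.0392,0.128],
    [0.0112,-0.0392,0.128],
    [0.0112,-0.0392,0.128]
  ],
  "gripper": [-1,-1,-1,-1]
}}

```text
time: 19.9
tool_pos: [0.4335, -0.156, 0.4627]
tool_rot: [3.141, -0.003, -0.489]
contact_force: [0.1, -0.3, 0.2]
opening: 0.0915
```

>>> {"method": "carry_out", "body": {
  "translation": [
    [-0.0072,-0.033,0.008],
    [-0.0072,-0.033,0.008],
    [-0.0072,-0.033,0.008],
    [-0.0072,-0.033,0.008],
    [-0.0072,-0.033,0.008],
    [-0.0072,-0.033,0.008],
    [-0.0072,-0.033,0.008],
    [-0.0072,-0.033,0.008],
    [-0.0072,-0.033,0.008],
    [-0.0072,-0.033,0.008]
  ],
  "turn": [
    [0,0,0],
    [0,0,0],
    [0,0,0],
    [0,0,0],
    [0,0,0],
    [0,0,0],
    [0,0,0],
    [0,0,0],
    [0,0,0],
    [0,0,0]
  ],
  "gripper": [-1,-1,-1,-1,-1,-1,-1,-1,-1,-1]
}}

```text
time: 20.9
tool_pos: [0.5247, 0.1709, 0.3815]
tool_rot: [3.141, -0.005, -0.484]
contact_force: [1.0, -0.5, -0.8]
opening: 0.092
```

```bash
python3 -c "
from go import *
np.set_printoptions(precision=3,suppress=True)
o=robot.observe();print(o['qpos'],o['tool_pos'],o['tool_rot'])
w=read_camera('wrist')
for d in nets.tip_of(w,'knob_ball')[:4]: print(d['pixel'],d['score'],atz(w,d['pixel'],.122))
for d in nets.regions_of(w,'knob_ball')[:4]:
    m=d['region'];print('reg',d['pixel'],d['score'],m.sum(),w['img'][m].mean(0))
print(proj(w,[.605,.2,.122]));save('w3',w['img'])
"
```

```text
[ 0.178  0.328  1.127 -0.003  1.683  0.662] [0.525 0.171 0.381] [ 3.141 -0.005 -0.484]
[225.8, 167.6] 0.9 [0.417 0.243 0.122]
[354.5, 135.9] 0.78 [0.603 0.196 0.122]
[60.2, 191.0] 0.77 [0.171 0.334 0.122]
[114.0, 77.5] 0.72 [0.345 0.423 0.122]
reg [128.3, 78.9] 0.95 2804 [197.584  12.992   8.329]
reg [76.8, 190.6] 0.84 2582 [ 21.4   167.682 156.821]
reg [353.6, 133.5] 0.64 1722 [44.286 43.997 45.974]
reg [232.0, 165.9] 0.58 1855 [ 17.174 168.886  52.926]
[[354.423 132.902]]
```

View pics/w3.png

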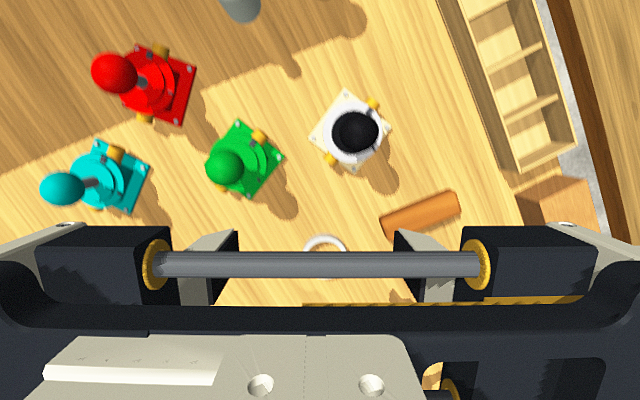

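The black ball is at wrist (355,132), clear of green (225,168), red (115,72) and turquoise (62,188). I'll use (0.605, 0.199).

```bash
python3 -c "
from go import *
F=frame([0,0,1],[np.cos(-.5),np.sin(-.5),0])
plan([.605,.199,.25],F)"
```

```text
turn 1 x [0.0023, -0.0025, 0.0178] | shift 6 x [0.0096, -0.0106, 0.0218]
```

>>> {"method": "carry_out", "body": {
  "translation": [
    [0,0,0],
    [0.0096,-0.0106,0.0218],
    [0.0096,-0.0106,0.0218],
    [0.0096,-0.0106,0.0218],
    [0.0096,-0.0106,0.0218],
    [0.0096,-0.0106,0.0218],
    [0.0096,-0.0106,0.0218],
    [0,0,0]
  ],
  "turn": [
    [0.0023,-0.0025,0.0178],
    [0,0,0],
    [0,0,0],
    [0,0,0],
    [0,0,0],
    [0,0,0],
    [0,0,0],
    [0,0,0]
  ],
  "gripper": [-1,-1,-1,-1,-1,-1,-1,-1]
}}

```text
time: 21.85
tool_pos: [0.6053, 0.1955, 0.2486]
tool_rot: [3.139, 0.002, -0.507]
contact_force: [-0.2, -1.5, -0.2]
opening: 0.0918
```

```bash
python3 -c "
from go import *
np.set_printoptions(precision=3,suppress=True)
F=frame([0,0,1],[np.cos(-.5),np.sin(-.5),0])
w=read_camera('wrist')
for d in nets.tip_of(w,'knob_ball')[:3]: print(d['pixel'],d['score'],atz(w,d['pixel'],.122))
print(proj(w,[.605,.199,.122]))
plan([.605,.199,.103],F)"
```

```text
[317.0, 198.8] 0.62 [0.606 0.193 0.122]
[[312.868 194.124]]
turn 1 x [-0.0012, -0.0019, -0.0063] | shift 5 x [-0.0004, -0.0005, 0.0299]
```

>>> {"method": "carry_out", "body": {
  "translation": [
    [0,0,0.025],
    [0,0,0.025],
    [0,0,0.025],
    [0,0,0.025],
    [0,0,0.025],
    [0,0,0.0205],
    [0,0,0]
  ],
  "turn": [
    [0,0,0],
    [0,0,0],
    [0,0,0],
    [0,0,0],
    [0,0,0],
    [0,0,0],
    [0,0,0]
  ],
  "gripper": [-1,-1,-1,-1,-1,-1,-1]
}}

```text
time: 22.65
tool_pos: [0.6046, 0.1962, 0.1058]
tool_rot: [3.141, 0.0, -0.506]
contact_force: [-0.3, -0.5, -0.4]
opening: 0.0919
```

>>> {"method": "carry_out", "body": {
  "translation": [
    [0,0,0],
    [0,0,0],
    [0,0,0],
    [0,0,0],
    [0,0,0],
    [0,0,0]
  ],
  "turn": [
    [0,0,0],
    [0,0,0],
    [0,0,0],
    [0,0,0],
    [0,0,0],
    [0,0,0]
  ],
  "gripper": [1,1,1,1,1,1],
  "squeeze": 35
}}

```text
time: 23.25
tool_pos: [0.609, 0.1956, 0.1076]
tool_rot: [-3.138, -0.009, -0.506]
contact_force: [10.4, -5.6, -2.1]
opening: 0.0548
```

>>> {"method": "carry_out", "body": {
  "translation": [
    [0.004,0,0.001],
    [0,0,0.001],
    [0,0,0]
  ],
  "turn": [
    [0,0,0],
    [0,0,0],
    [0,0,0]
  ],
  "gripper": [1,1,1]
}}

```text
time: 23.55
tool_pos: [0.6092, 0.1955, 0.1075]
tool_rot: [-3.139, -0.003, -0.505]
contact_force: [-6.4, -1.2, 15.2]
opening: 0.0547
```

>>> {"method": "carry_out", "body": {
  "translation": [
    [0,0,0],
    [0,0,0],
    [0,0,0],
    [0,0,0],
    [0,0,0],
    [0,0,0],
    [0,0,0],
    [0,0,0],
    [0,0,0]
  ],
  "turn": [
    [0,0,-0.1],
    [0,0,-0.1],
    [0,0,-0.1],
    [0,0,-0.1],
    [0,0,-0.1],
    [0,0,-0.1],
    [0,0,-0.1],
    [0,0,-0.1],
    [0,0,0]
  ],
  "gripper": [1,1,1,1,1,1,1,1,1]
}}

```text
time: 24.45
tool_pos: [0.6089, 0.1955, 0.1075]
tool_rot: [3.141, -0.003, 0.298]
contact_force: [-7.7, -0.3, 14.9]
opening: 0.0545
```

```bash
python3 -c "
from go import *
o=robot.observe();print(o['qpos'],o['tool_pos'],o['contact_force'],o['torque'])"
```

```text
[ 1.90898015e-01  6.52929064e-01  1.34456891e+00  1.80310397e-04
  1.14063671e+00 -1.07356848e-01] [0.6089025  0.19553779 0.10746365] [-7.68184265 -0.2837635  14.90668268] [-0.13352766  1.09885282  0.17782231]
```

>>> {"method": "carry_out", "body": {
  "translation": [
    [0,0,0],
    [0,0,0],
    [0,0,0],
    [0,0,0],
    [0,0,0],
    [0,0,0],
    [0,0,0],
    [0,0,0]
  ],
  "turn": [
    [0,0,-0.1],
    [0,0,-0.1],
    [0,0,-0.1],
    [0,0,-0.1],
    [0,0,-0.1],
    [0,0,-0.1],
    [0,0,-0.1],
    [0,0,-0.05]
  ],
  "gripper": [1,1,1,1,1,1,1,1]
}}

```text
time: 25.25
tool_pos: [0.609, 0.1953, 0.1072]
tool_rot: [3.139, -0.002, 1.046]
contact_force: [-2.3, -3.9, 11.1]
opening: 0.0547
```

```bash
python3 -c "
from go import *
o=robot.observe();print(o['qpos'],o['tool_pos'],o['contact_force'],o['torque'])"
```

```text
[ 1.90288201e-01  6.53285430e-01  1.34480008e+00  5.04705774e-04
  1.14025737e+00 -8.56110608e-01] [0.60896445 0.19525091 0.10716216] [-2.31289476 -3.91404861 11.12937831] [-0.45160353  0.33532151 -0.97541629]
```

>>> {"method": "carry_out", "body": {
  "translation": [
    [0,0,0],
    [0,0,0],
    [0,0,0]
  ],
  "turn": [
    [0,0,-0.05],
    [0,0,-0.05],
    [0,0,-0.02]
  ],
  "gripper": [1,1,1]
}}

```text
time: 25.55
tool_pos: [0.6095, 0.195, 0.1067]
tool_rot: [3.138, -0.002, 1.164]
contact_force: [-3.8, -1.1, 8.6]
opening: 0.0547
```

```bash
python3 -c "
from go import *
o=robot.observe();print(o['tool_rot'],o['tool_pos'],o['contact_force'],o['torque'])"
```

```text
[ 3.13841435e+00 -2.37488001e-03  1.16422551e+00] [0.60946572 0.19503855 0.10669629] [-3.7679859  -1.13377701  8.61292348] [-0.06977329  0.58238202 -1.02834858]
```

The moment levelled at about 1.0 N m against 0.15 N m of turning friction, so the knob is at its stop. Releasing and rising.

>>> {"method": "carry_out", "body": {
  "translation": [
    [0,0,0],
    [0,0,0],
    [0,0,0],
    [0,0,0],
    [0,0,0]
  ],
  "turn": [
    [0,0,0],
    [0,0,0],
    [0,0,0],
    [0,0,0],
    [0,0,0]
  ],
  "gripper": [-1,-1,-1,-1,-1]
}}

```text
time: 26.05
tool_pos: [0.6091, 0.1952, 0.1044]
tool_rot: [3.14, -0.001, 1.165]
contact_force: [0.1, -0.2, 0.4]
opening: 0.0892
```

>>> {"method": "carry_out", "body": {
  "translation": [
    [0,0,-0.025],
    [0,0,-0.025],
    [0,0,-0.025],
    [0,0,-0.03],
    [0,0,-0.04],
    [0,0,-0.04],
    [0,-0.03,-0.03],
    [0,-0.04,0],
    [0,-0.04,0],
    [0,0,0]
  ],
  "turn": [
    [0,0,0],
    [0,0,0],
    [0,0,0],
    [0,0,0],
    [0,0,0],
    [0,0,0],
    [0,0,0],
    [0,0,0],
    [0,0,0],
    [0,0,0]
  ],
  "gripper": [-1,-1,-1,-1,-1,-1,-1,-1,-1,-1]
}}

```text
time: 27.05
tool_pos: [0.5039, 0.2403, 0.3204]
tool_rot: [3.141, -0.002, 1.168]
contact_force: [0.9, 0.1, -0.2]
opening: 0.0919
```

```bash
python3 -c "
from go import *
s=read_camera('scene');w=read_camera('wrist')
print(robot.observe()['tool_pos'])
c=[p for p in proj(w,[.609,.195,.052])][0].astype(int);print(c)
o=np.zeros((600,800,3),np.uint8)
def put(im,x0,y0,wd,ht,k,X,Y):
    z=cv2.resize(im[y0:y0+ht,x0:x0+wd],None,fx=k,fy=k,interpolation=3);h,v=z.shape[:2];o[Y:Y+h,X:X+v]=z[:600-Y,:800-X]
put(s['img'],330,260,80,75,5,0,0);put(s['img'],195,235,65,45,6,405,0)
put(w['img'],max(c[0]-65,0),max(c[1]-35,0),130,70,3,0,385)
o[385:585,400:720]=cv2.resize(s['img'],(320,200));save('fin',o)"
```

```text
[0.50732586 0.23888175 0.31997904]
[315 244]
```

View pics/fin.png

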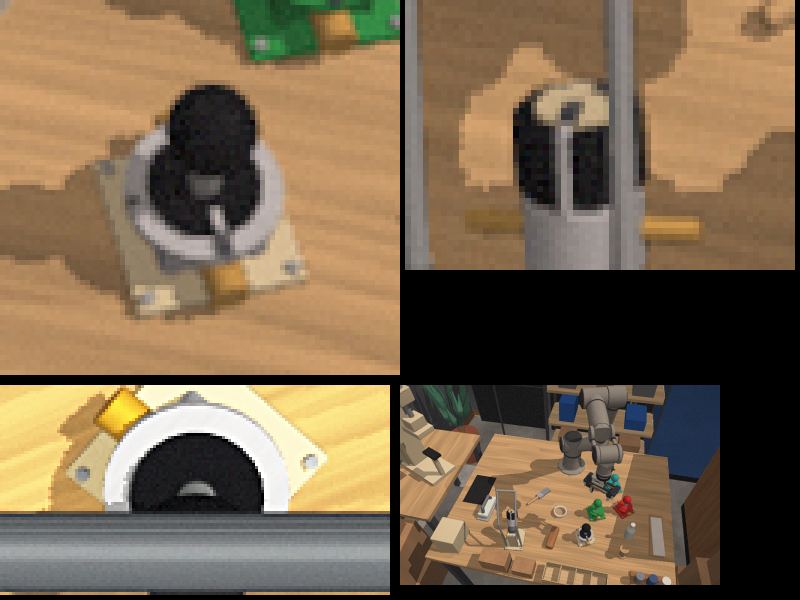

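The final pictures show the valve pointer at the broad open bar (top left) and the collar pointer at its locked mark (top right). The gripper is open and clear of everything, and the loose things in view look unmoved. Handing in.

```bash
python3 -c "
from h import *
print(robot.observe()['contact_force']);print(robot.hand_in())"
```

```text
[ 0.2740721  -0.09484947 -0.20854009]
the job is handed in; nothing more can be done
None
```

The collar is turned home to its locked mark and, after that, the valve's ball knob is turned home to its open mark. I handed the job in at about 27 s of the 72 s allowed; no verdict is reported.

- **Collar:** I turned it clockwise in three gripped strokes along its leaning axis. On the last stroke the moment rose to 1.8 N m and levelled off at the stop. Pictures before and after the valve step show its pointer at the broad locked mark.
- **Valve knob:** I turned the black-knobbed valve anticlockwise in one stroke. The moment levelled at about 1.0 N m at the stop, and the last picture shows its pointer at the broad open bar. I left the green, red and turquoise look-alikes alone.
- **At hand-in:** the gripper was open and well clear, with contact force near zero. The loose things looked unmoved in the last scene picture, but I checked that by eye only and did not measure them.

**Readings that disagreed:**
- The first scene estimate of the collar was about 10 mm off the close wrist view; I used the wrist view.
- The knob centre was about 4 mm off my estimate. The grip closed with about 12 N sideways, so I shifted before turning.
- The axis moment after the first two collar strokes read negative (about −0.4 N m), opposite to the expected resistance. I relied on the stop torque and the pictures instead.

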